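Refit the weighing tray on the pantry scale and zero it

ROBOT

A 6-joint arm with a two-finger parallel gripper is mounted at the origin on the work surface. World frame = base frame: x ahead of the robot, y to its left, z up, the work surface at z = 0. Lengths are in m, angles in rad, forces in N, time in s.
With the tool pointing down it reaches from about 0.35 to 0.875 m from the base axis. Payload 15.5 kg.
Tool frame: the origin (TCP) lies on the centre line of the jaws, within the pads' length; the fingertips stand 17 mm ahead of it and the grasp point (between the pads) lies 2 mm behind it; z points along the fingers, y is the line along which they close (so a half turn about z gives the same grasp; the last joint's range is limited). The gripper opens to 85 mm and grips with 20 to 120 N. Pads are 22 mm wide; open, the fingers measure 114 mm over their backs; the gripper's body (76 mm by 85 mm) begins 54 mm behind the grasp point. The pads swing forward as they close: fully open they stand 13 mm farther back than shut.
Start: joints at [-1.276, 0.494, 1.345, -0, 1.302, -0.096], TCP at [0.238, -0.578, 0.248] pointing down, gripper open.
Joint ranges: [-2.91, 2.91], [-0.82, 2.16], [0.22, 2.67], [-1.22, 4.37], [0.12, 2.79], [-3.08, 3.08]. Speed limits (rad/s): [1.89, 1.89, 2.57, 3.01, 3.01, 3.01].

INTERFACE

Orientations are given as a unit quaternion [w, x, y, z].
In Python, from cell import arm gives the robot as it stands. The module is installed in compiled form; this text tells all that it offers.
- The arm moves only by the shell command python3 -m handwheel 'ROWS' [FORCE]. ROWS is JSON, a list of rows, each a list of 7 numbers: the turn, a rotation vector about the tool's x, y, z in degrees, then the shift along the tool's x, y, z in m, then the closure, from -1 (fully open) to 1 (shut). In form: [[ax, ay, az, tx, ty, tz, fingers], ...]. A call has 1 to 8 rows; each row shifts and turns the commanded pose from where the row before left it, along the tool's axes as they then stand; what a row does not reach is not made up. A row lasts 1/12 s, in which the tool goes at most 41.7 mm and 7.16 degrees, less where a joint would pass 70% of its speed; a pose out of reach is approached as far as the arm can. A call is refused whole if a number of a shift passes 0.0417 or a number of a turn 7.16, either way. A call with a gripper value outside its range is refused whole. The fingers move at their own pace and stop on an object; FORCE is the grip in N (left out, the last holds). Time passes only in rows, so rows that do not move let the fingers close. It gives the time, the measured TCP pose, the force, the opening and the grip force at its end, in the units of the state.
- arm.sense(): the state, without advancing time (a new reading comes with each control period).
- arm.capture(name): name is "scene" or "top" or "wrist"; returns a dict with "color" (480x640x3 uint8, red, green, blue), "mtx" (3x3 intrinsics, pixels), "eye" and "orientation" of the camera in the world. Camera axes: x right, y down, z forward; pixel columns grow to the right and rows downward; lengths in m; the calibration is good to about 2 mm. A picture is of the moment at which its call begins. There is no depth.
- arm.close_job(): hands the job in; it is judged then, once.
The state is a dict: "clock": time; "joint_positions": joint angles; "joint_velocities": joint speeds; "tau": joint torques, N m; "ee_pos": TCP position; "ee_rot": TCP orientation; "force": force on the tool from outside, world axes, zero at the start; "ft_torque": the same for the moment, N m; "opening": finger opening in m; "grip_force": force on a finger pad.
Only numpy, scipy, OpenCV 4.12 (cv2) and the standard library are available. Lean on these libraries where they do the work, as an engineer would, in place of code of your own. Each camera call takes 0.05 s, during which the arm holds its last target. There are 200 camera calls.

TASK

Put the loose steel weighing tray back on the counter scale: set it down on the scale's rails, short of its place, and let go, then slide it in under the overhanging key panel until its hole drops over the locating pin and it lies flat on both rails, square to the scale. Then press the round zero key. Leave the tins, jar, packets and tape roll where they stand.

Things in the scene. Friction and masses are not known exactly. Their poses are not given: they have to be found in the camera images.
- tray_center (a point): Centre, half-way up, of the loose plain steel tray: 160 (its x) x 180 (y) x 38 mm high, 0.25 to 0.4 kg; flat 4 mm floor, an upright rim along each x edge, y ends open. It starts flat on the bench, its -x rim 4 to 9 mm from a fixed case of tins (117 mm high), so only the +x rim has room for fingers. z up. In place, its x runs along scale x. A 40 N pinch carries it; at 10 N it can tilt in the grip.
- tray_hole (a point): Centre, at the underside of the tray's floor, of its only hole: round, 18 mm in diameter, through the 4 mm floor, 15 mm from the tray's middle towards +x.
- rim_near_hole (a point): Middle of the upper part of the tray's +x rim, the one nearer the hole: a box fold 10 mm thick, 22 mm high, 180 mm long (3 mm wall below it, flush outside), to pinch from above across x. 75 mm from the tray's middle, 27 mm above its underside, 11 mm below its top. In place it lies under the scale's key panel, 12 mm from the console: no room for a finger.
- rim_far_hole (a point): The same on the tray's other rim, at its -x edge. In place it is at the scale's open side, with free room around it.
- scale_deck (a point): Where the middle of the tray's underside lies in place, level with the tops of the fixed scale's rails, 55 mm above the bench. x: level, towards the console; z up. Rails: 16 mm wide, centred at y = -62 and +62, from x = -100 to 75 mm. Console from x = 92; its key panel overhangs from x = 72, 63 to 75 mm above the rails; the display head behind x = 135 is 22 mm higher.
- pin_top (a point): Top of the scale's upright locating pin: 12 mm in diameter, ball-ended, 10 mm above the rails, midway between them, 15 mm past scale_deck towards the console; axes alike. A tray left 45 to 55 mm short rests on pin and rails, tilted about 5 degrees, +x rim up, 40 mm free between that rim and the panel; slid on, it rides on the pin until the hole comes and it drops.
- zero_key_top (a point): Centre of the top of the round zero key, 22 mm in diameter, black, the only raised key, in a grey collar on the scale's level key panel beside the flat keypad; pressed straight down.
- zero_key (a joint): Travel of the zero key: 0 up, 0.005 m fully down; it springs back; about 4 N presses it fully.
- tin_tall_a: Tall tin, 73 mm in diameter, 110 mm high; loose bystander, origin at its underside centre
- tin_tall_b: Tall tin, 73 mm in diameter, 110 mm high; loose bystander, origin at its underside centre
- tin_flat: Flat tin, 84 mm in diameter, 40 mm high, between the tray and the scale on the robot's side; loose bystander, origin at its underside centre
- jar: Jar, 76 mm in diameter, 125 mm high; loose bystander, origin at its underside centre
- cereal: Packet lying flat, 60 x 140 x 45 mm; loose bystander, origin at its underside centre
- pasta: Packet lying flat, 190 x 80 x 35 mm; loose bystander, origin at its underside centre
- tape: Roll of packing tape lying flat, 100 mm in diameter, 48 mm high; loose bystander, origin at its underside centre

How it is judged:
By the outcome, as a careful person would: the job done as asked, in the order asked, and still so for the second after the job is handed in, with the robot touching nothing.
It also fails if it takes over 66 s, if anything falls off the work surface, if the arm or the gripper's body presses on something with over 40 N, if the wrist force passes 120 N, or if a joint passes its speed limit or range.

## Working session

There is one attempt and no reset: what is moved stays moved. The work goes in short steps, Python scripts to look and compute and a shell command to move; the robot and the scene stay as the last step left them, time stands still between calls to the robot, and variables do not carry over. Pictures are saved under pics/ and viewed, at most 10 in all, crops included, and the job is handed in when it is done.

```bash
mkdir -p pics; cat > h.py <<'E'
import numpy as np, cv2
from cell import arm
from scipy.spatial.transform import Rotation as R
def rot(q): return R.from_quat([q[1],q[2],q[3],q[0]]).as_matrix()
def cap(n,f=None):
    c=arm.capture(n)
    if f: cv2.imwrite('pics/'+f,c['color'][...,::-1])
    return c
def ray(c,uv):
    d=np.linalg.inv(c['mtx'])@np.array([uv[0],uv[1],1.]); return np.array(c['eye']),rot(c['orientation'])@d
def onz(c,uv,z):
    e,d=ray(c,uv); return e+d*(z-e[2])/d[2]
def proj(c,p):
    q=c['mtx']@(rot(c['orientation']).T@(np.array(p)-c['eye'])); return q[:2]/q[2]
E
python3 - <<'E'
from h import *
import pickle
for n in ['scene','top']:
    c=cap(n,n+'0.png'); pickle.dump(c,open(n+'.pkl','wb')); print(n,c['eye'],c['orientation'],c['mtx'][0])
s=arm.sense(); print(s['ee_pos'],s['ee_rot'],s['clock'],s['opening'])
print(rot(s['ee_rot']))
E
```

```text
scene [ 0.91994972 -0.3124222   0.85908174] [-0.29526715  0.88075869  0.3540176  -0.10841116] [438.11349192   0.         315.40279165]
top [0.44893124 0.08555958 1.21474155] [-0.04269389  0.71367392 -0.69857176  0.02905622] [444.02189657   0.         316.19004767]
[ 0.23740406 -0.57782444  0.24776238] [-5.44770146e-04  9.81071135e-01  1.93646914e-01 -5.78521826e-05] 0.1 0.08545380959356925
[[ 9.25001739e-01  3.79962733e-01 -3.24500328e-04]
 [ 3.79962859e-01 -9.25001152e-01  1.04651074e-03]
 [ 9.74719026e-05 -1.09132233e-03 -9.99999400e-01]]
```

View pics/scene0.png

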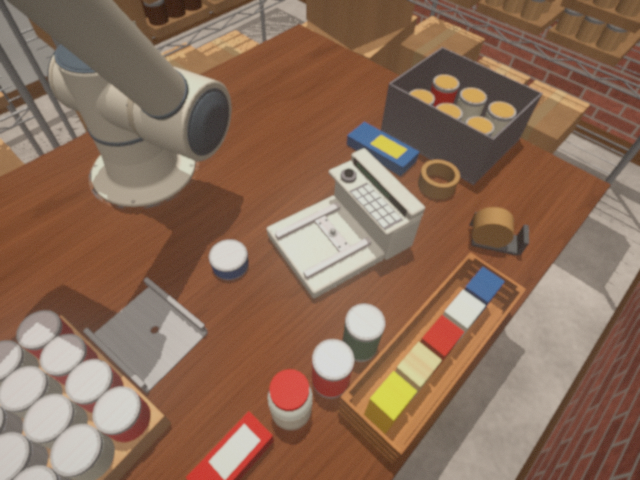

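View pics/top0.png

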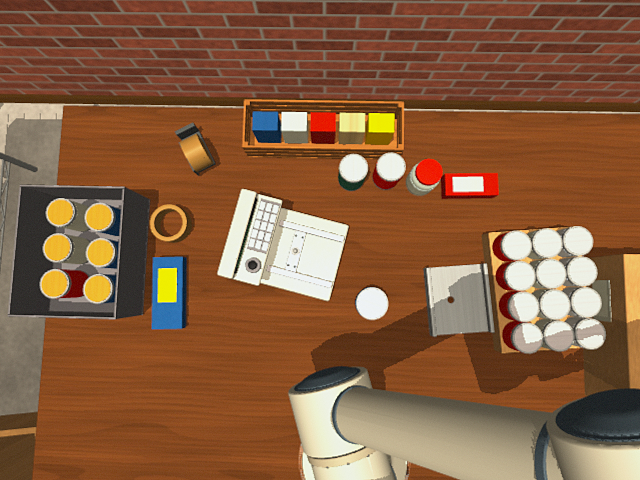

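The scene view shows the tray at about (150,330) beside the tin case, and the scale at (340,235). In the top view the tray is at (458,299) with its hole at (450,299), and the scale deck is at (305,252) with the round key at (253,265). I'll enlarge the top view.

```bash
python3 - <<'E'
import cv2,numpy as np
a=cv2.imread('pics/top0.png')
t=cv2.resize(a[255:345,415:500],None,fx=4.5,fy=4.5,interpolation=cv2.INTER_CUBIC)
s=cv2.resize(a[180:310,210:360],None,fx=4.5,fy=4.5,interpolation=cv2.INTER_CUBIC)[:585,:]
o=np.zeros((585,390,3),np.uint8); 
cv2.imwrite('pics/s.png',s); cv2.imwrite('pics/t.png',t)
print(s.shape,t.shape)
E
```

```text
(585, 675, 3) (405, 382, 3)
```

View pics/s.png

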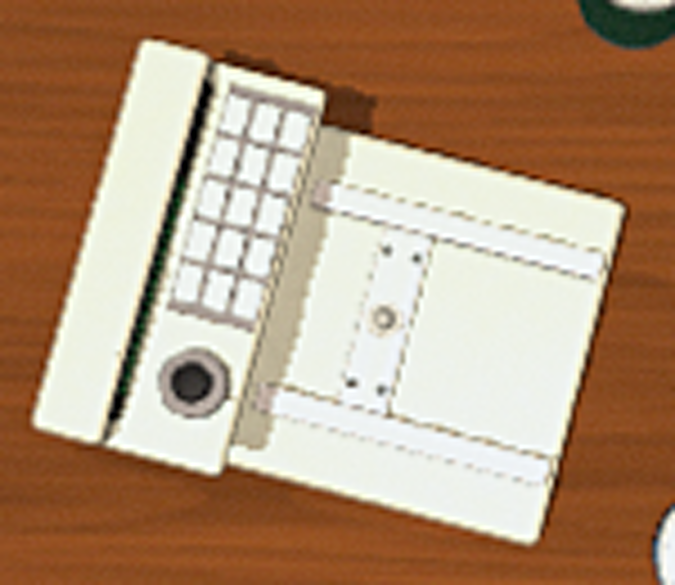

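View pics/t.png

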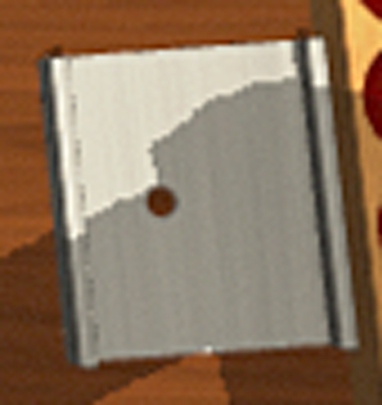

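The scale crop shows the pin at (384,318), the zero key at (192,382), and the upper rail's upper edge running (335,180)-(608,255). In the tray crop the hole is at (161,201), and the top of the +x rim runs from about (62,57) to (88,362).

```bash
cat > m.py <<'E'
from h import *
import pickle
c=pickle.load(open('top.pkl','rb'))
S=lambda x,y,z: onz(c,(210+x/4.5-.4,180+y/4.5-.4),z)
T=lambda x,y,z: onz(c,(415+x/4.5-.4,255+y/4.5-.4),z)
def ang(a,b): d=b-a; return np.degrees(np.arctan2(d[1],d[0]))
pin=S(384,318,.063); print('pin',pin)
print('rails',ang(S(608,255,.055),S(335,180,.055)),ang(S(553,462,.055),S(275,390,.055)))
print('edge-y',ang(S(533,545,.03),S(625,205,.03))+90, 'panel',ang(S(222,474,.13),S(325,95,.13))+90)
key=S(192,382,.136); print('key',key)
h=T(161,201,.002); a=T(88,362,.038); b=T(62,57,.038)
print('hole',h,'rim ends',a,b,(a+b)/2,'trayx',ang(a,b)+90, 'len',np.linalg.norm(a-b))
print('right rim',ang(T(350,345,.038),T(318,40,.038))+90, (T(350,345,.038)+T(318,40,.038))/2)
print('ends',ang(T(345,346,.038),T(80,362,.038)),ang(T(310,40,.038),T(55,57,.038)))
s=arm.sense(); print(s['ee_pos'],'tool y ang',np.degrees(np.arctan2(rot(s['ee_rot'])[1,1],rot(s['ee_rot'])[0,1])))
E
python3 m.py
```

```text
pin [0.54003405 0.16391915 0.063     ]
rails 75.67546563403391 76.78949328021396
edge-y 75.8766594164561 panel 76.66837622472215
key [0.49735897 0.26201415 0.136     ]
hole [ 0.42120553 -0.25476454  0.002     ] rim ends [ 0.32892383 -0.20203255  0.038     ] [ 0.5044189  -0.18767315  0.038     ] [ 0.41667137 -0.19485285  0.038     ] trayx 94.67764901443701 len 0.17608154935680326
right rim 95.04318958305562 [ 0.42988786 -0.34449956  0.038     ]
ends 94.79986702628094 95.05551779638736
[ 0.23740406 -0.57782444  0.24776238] tool y ang -67.6686117324479
```

```bash
python3 -m handwheel '[[0,0,0,0.026,-0.0238,0,-1],[0,0,0,0.026,-0.0238,0,-1],[0,0,0,0.026,-0.0238,0,-1],[0,0,0,0.026,-0.0238,0,-1],[0,0,0,0.026,-0.0238,0,-1],[0,0,0,0.026,-0.0238,0,-1]]' 40
python3 -m handwheel '[[0,0,0,0.026,-0.0238,0,-1],[0,0,0,0.026,-0.0238,0,-1],[0,0,0,0.026,-0.0238,0,-1],[0,0,0,0.026,-0.0238,0,-1],[0,0,0,0.026,-0.0238,0,-1],[0,0,0,0.026,-0.0238,0,-1]]'
python3 -m handwheel '[[0,0,5.8,0,0,0,-1],[0,0,5.8,0,0,0,-1],[0,0,5.8,0,0,0,-1],[0,0,0,0,0,0,-1],[0,0,0,0,0,0,-1]]'
python3 - <<'E'
from h import *
import pickle
c=cap('wrist','w1.png'); pickle.dump(c,open('w1.pkl','wb'))
s=arm.sense();r=rot(s['ee_rot']);print(s['ee_pos'],np.degrees(np.arctan2(r[1,1],r[0,1])),c['eye'],s['force'])
for p in [(.4161,-.195,.038),(.4212,-.2548,.002)]: print(proj(c,p))
E
```

```text
clock: 0.6
ee_pos: [0.3278, -0.3851, 0.2481]
ee_rot: [-0.0, 0.981, 0.194, -0.0]
force: [1.4, 0.1, 0.8]
opening: 0.0852
grip_force: 0.0
clock: 1.1
ee_pos: [0.4178, -0.1937, 0.2482]
ee_rot: [-0.0, 0.981, 0.194, -0.0]
force: [0.4, -0.4, 0.1]
opening: 0.0854
grip_force: 0.0
clock: 1.52
ee_pos: [0.4175, -0.1953, 0.2482]
ee_rot: [-0.0, 0.999, 0.045, -0.0]
force: [0.7, -0.3, 0.1]
opening: 0.0854
grip_force: 0.0
[ 0.41743547 -0.19539008  0.24816244] -84.8625832099773 [ 0.50216266 -0.18864711  0.37370773] [-0.39686665 -0.79933997  0.32816087]
[322.44369915 209.73363886]
[384.73601909 200.62354331]
```

View pics/w1.png

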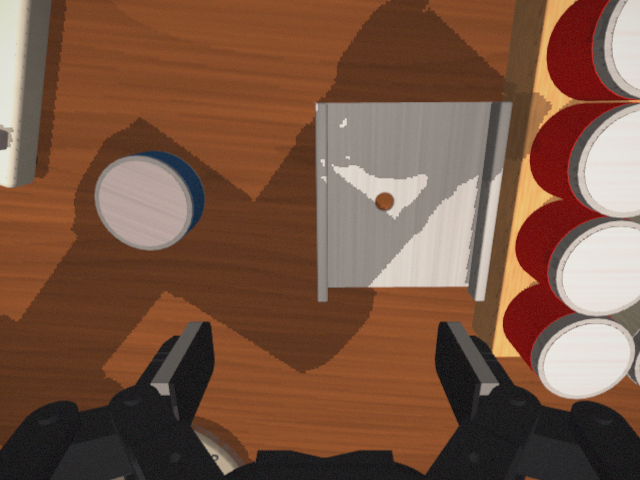

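The wrist view shows the hole at (384,201), where it was predicted. The +x rim's top is at columns 317-328, rows 103-300, and it lines up with the jaws.

```bash
python3 - <<'E'
from h import *
import pickle
c=pickle.load(open('w1.pkl','rb'))
p=onz(c,(322.5,201.5),.038); h=onz(c,(384.3,201),.002);print(p,h,h-p)
a,b=onz(c,(322.5,103),.038),onz(c,(322.5,300),.038);print(a,b,(a+b)/2,np.degrees(np.arctan2(*(a-b)[1::-1])))
s=arm.sense();r=rot(s['ee_rot']);print(r.T@(p-s['ee_pos']),r.T@((a+b)/2-s['ee_pos']))
E
```

```text
[ 0.42346743 -0.19440537  0.038     ] [ 0.42079475 -0.25443211  0.002     ] [-0.00267268 -0.06002674 -0.036     ]
[ 0.50412814 -0.1873515   0.038     ] [ 0.32794647 -0.20275879  0.038     ] [ 0.41603731 -0.19505514  0.038     ] 4.9978677299183945
[ 0.00615311 -0.00039728  0.21016086] [-0.00130535 -0.00041544  0.21016289]
```

```bash
python3 -m handwheel '[[0,0,0,-0.0013,-0.0004,0.036,-1],[0,0,0,0,0,0.036,-1],[0,0,0,0,0,0.036,-1],[0,0,0,0,0,0.036,-1],[0,0,0,0,0,0.036,-1],[0,0,0,0,0,0.025,-1],[0,0,0,0,0,0.013,-1],[0,0,0,0,0,0,-1]]' 40
python3 -m handwheel '[[0,0,0,0,0,0,1],[0,0,0,0,0,0,1],[0,0,0,0,0,0,1],[0,0,0,0,0,0,1],[0,0,0,0,0,0,1],[0,0,0,0,0,0,1],[0,0,0,0,0,0,1],[0,0,0,0,0,0,1]]' 50
python3 -m handwheel '[[0,0,0,0,0,0,1],[0,0,0,0,0,0,1],[0,0,0,0,0,0,1],[0,0,0,0,0,0,1],[0,0,0,0,0,0,1]]' 50
```

```text
clock: 2.23
ee_pos: [0.415, -0.1946, 0.0278]
ee_rot: [-0.001, 0.999, 0.044, -0.002]
force: [-0.4, 0.5, 1.1]
opening: 0.0853
grip_force: 0.0
clock: 2.9
ee_pos: [0.4164, -0.1952, 0.0309]
ee_rot: [0.0, 0.999, 0.043, 0.0]
force: [-1.2, 1.6, 14.2]
opening: 0.0091
grip_force: 49.3
clock: 3.32
ee_pos: [0.4164, -0.1952, 0.0309]
ee_rot: [0.0, 0.999, 0.043, 0.0]
force: [-1.4, 2.9, 15.2]
opening: 0.0091
grip_force: 49.3
```

```bash
python3 -m handwheel '[[0,0,0,0,0,-0.01,1],[0,0,0,0,0,-0.02,1],[0,0,0,0,0,-0.03,1],[0,0,0,0,0,-0.03,1],[0,0,0,0,0,-0.03,1],[0,0,0,0,0,-0.03,1],[0,0,0,0,0,-0.02,1],[0,0,0,0,0,0,1]]' 50
python3 -m handwheel '[[0,0,0,0.005,-0.0112,0,1],[0,0,0,0.0098,-0.0223,0,1],[0,0,0,0.0098,-0.0223,0,1],[0,0,0,0.0098,-0.0223,0,1],[0,0,0,0.0098,-0.0223,0,1],[0,0,0,0.0098,-0.0223,0,1],[0,0,0,0.0098,-0.0223,0,1],[0,0,0,0.0098,-0.0223,0,1]]'
python3 -m handwheel '[[0,0,0,0.0098,-0.0223,0,1],[0,0,0,0.0098,-0.0223,0,1],[0,0,0,0.0098,-0.0223,0,1],[0,0,0,0.0098,-0.0223,0,1],[0,0,0,0.0098,-0.0223,0,1],[0,0,0,0.0098,-0.0223,0,1],[0,0,0,0.0098,-0.0223,0,1],[0,0,0,0.0098,-0.0223,0,1]]'
python3 -m handwheel '[[0,0,0,0.005,-0.0112,0,1],[0,0,3,0,0,0,1],[0,0,5,0,0,0,1],[0,0,5,0,0,0,1],[0,0,4,0,0,0,1],[0,0,1.7,0,0,0,1],[0,0,0,0,0,0,1],[0,0,0,0,0,0,1]]'
python3 - <<'E'
from h import *
import pickle
c=cap('wrist','w2.png'); pickle.dump(c,open('w2.pkl','wb'))
c=cap('top','t2.png'); pickle.dump(c,open('t2.pkl','wb'))
c=cap('scene','s2.png'); pickle.dump(c,open('s2.pkl','wb'))
a=cv2.imread('pics/w2.png');b=cv2.imread('pics/s2.png')
cv2.imwrite('pics/c2.png',np.hstack([cv2.resize(a,(400,300)),cv2.resize(b[100:340,180:500],(400,300))]))
s=arm.sense();r=rot(s['ee_rot']);print(s['ee_pos'],np.degrees(np.arctan2(r[1,1],r[0,1])),s['force'],s['opening'],s['joint_positions'])
E
```

```text
clock: 3.98
ee_pos: [0.4176, -0.1959, 0.204]
ee_rot: [0.002, 0.999, 0.043, 0.002]
force: [1.3, -0.3, -1.8]
opening: 0.0089
grip_force: 49.0
clock: 4.65
ee_pos: [0.4749, -0.0207, 0.1994]
ee_rot: [-0.0, 0.999, 0.043, -0.001]
force: [0.5, -0.9, -2.9]
opening: 0.0089
grip_force: 49.1
clock: 5.32
ee_pos: [0.5376, 0.1636, 0.1992]
ee_rot: [0.0, 0.999, 0.043, -0.001]
force: [0.0, -0.3, -3.5]
opening: 0.0089
grip_force: 49.1
clock: 5.98
ee_pos: [0.5416, 0.1737, 0.1997]
ee_rot: [0.0, 0.993, -0.119, -0.0]
force: [-0.0, -0.3, -3.0]
opening: 0.0091
grip_force: 49.1
[0.54182605 0.1738488  0.20002754] -103.71191557818345 [-0.06724366 -0.35991426 -3.72292668] 0.009173371704394502 [2.05545230e-01 4.67605239e-01 1.54522551e+00 7.11998181e-06
 1.12914473e+00 2.01565661e+00]
```

View pics/c2.png

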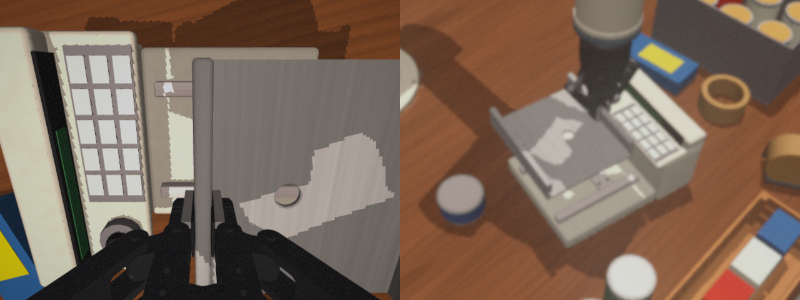

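The wrist half shows the tray held square, with its hole at full-image pixel (459,312). The panel's right edge runs from (216,45) to (243,384), with the rails level to its right. The scene half shows the tray level above the rails.

```bash
python3 - <<'E'
from h import *
import pickle
c=pickle.load(open('w2.pkl','rb'))
g=cv2.cvtColor(c['color'],cv2.COLOR_RGB2GRAY)
p,q=onz(c,(216,47),.13),onz(c,(241,370),.13)
print('panel edge',p,q,'scale x ang',np.degrees(np.arctan2(*(p-q)[1::-1]))+90)
print('key?',onz(c,(194,374),.136))
h=onz(c,(459,311),.171);s=np.array(arm.sense()['ee_pos']);print('hole',h,h-s,np.linalg.norm((h-s)[:2]),np.degrees(np.arctan2(*(s-h)[1::-1])))
# panel edge x of scale relative pin
a=np.radians(76.2);sx=np.array([np.cos(a),np.sin(a)]);sy=np.array([-sx[1],sx[0]]);deck=np.array([.5400,.1639])-.015*sx
for n,v in dict(edge1=p,edge2=q,hole=h,tcp=s).items(): print(n,(v[:2]-deck)@sx,(v[:2]-deck)@sy)
cv2.imwrite('pics/c3.png',cv2.resize(c['color'][30:430,100:400,::-1],None,fx=1.5,fy=1.5))
E
```

```text
panel edge [0.65982574 0.19358648 0.13      ] [0.49225206 0.23543137 0.13      ] scale x ang 75.97937340008198
key? [0.50014525 0.26003765 0.136     ]
hole [0.52675172 0.11488847 0.171     ] [-0.01507433 -0.05896033 -0.02902754] 0.060856849390221804 75.65846270739065
edge1 0.0724120024802241 -0.1092856622083397
edge2 0.0730770839831005 0.0634322911989357
hole -0.035756935649712475 0.001174967240062063
tcp 0.02509719550106603 0.00059978067207898
```

```bash
python3 -m handwheel '[[2.5,0,0,0,0,0,1],[2.5,0,0,0,0,0,1],[0,0,0,0,0.0022,0.0248,1],[0,0,0,0,0.0022,0.0248,1],[0,0,0,0,0.0022,0.0248,1],[0,0,0,0,0.0013,0.015,1],[0,0,0,0,0,0,1],[0,0,0,0,0,0,1]]' 50
python3 -m handwheel '[[0,0,0,0,0.0004,0.005,1],[0,0,0,0,0,0,1],[0,0,0,0,0,0,1]]'
python3 -m handwheel '[[0,0,0,0,0.0004,0.005,1],[0,0,0,0,0,0,1],[0,0,0,0,0,0,1]]'
```

```text
clock: 6.8
ee_pos: [0.5417, 0.1738, 0.1103]
ee_rot: [-0.043, 0.992, -0.12, 0.005]
force: [0.1, 0.1, -2.2]
opening: 0.0088
grip_force: 49.2
clock: 7.05
ee_pos: [0.5424, 0.174, 0.1063]
ee_rot: [-0.043, 0.992, -0.12, 0.006]
force: [0.2, -0.5, -2.7]
opening: 0.0085
grip_force: 49.2
clock: 7.3
ee_pos: [0.5419, 0.174, 0.1004]
ee_rot: [-0.043, 0.992, -0.12, 0.005]
force: [0.3, 0.7, -2.7]
opening: 0.0091
grip_force: 49.2
```

```bash
python3 -m handwheel '[[0,0,0,0,0.0002,0.002,1],[0,0,0,0,0,0,1],[0,0,0,0,0,0,1]]'
python3 -m handwheel '[[0,0,0,0,0.0002,0.002,1],[0,0,0,0,0,0,1],[0,0,0,0,0,0,1]]'
```

```text
clock: 7.55
ee_pos: [0.5419, 0.174, 0.0984]
ee_rot: [-0.043, 0.992, -0.12, 0.005]
force: [0.1, 0.3, -3.0]
opening: 0.0093
grip_force: 49.2
clock: 7.8
ee_pos: [0.5422, 0.174, 0.0966]
ee_rot: [-0.043, 0.992, -0.12, 0.005]
force: [0.6, 0.8, -0.4]
opening: 0.0087
grip_force: 49.7
```

```bash
python3 -m handwheel '[[0,0,0,0,0,0.001,1],[0,0,0,0,0,0,0.4],[0,0,0,0,0,0,0.3],[0,0,0,0,0,0,0.2],[0,0,0,0,0,0,0.2],[0,0,0,0,0,0,0.2],[0,0,0,0,0,0,0.2]]'
python3 -m handwheel '[[0,0,0,0,-0.001,-0.01,0.2],[0,0,0,0,-0.001,-0.02,0.2],[0,0,0,0,-0.003,-0.03,0.2],[0,0,0,0,-0.003,-0.035,0.2],[-2.5,0,0,0,-0.003,-0.035,0.2],[-2.5,0,0,0,0,-0.02,0.2],[0,0,0,0,0,0,0.2]]'
```

```text
clock: 8.38
ee_pos: [0.5419, 0.174, 0.0954]
ee_rot: [-0.043, 0.992, -0.12, 0.005]
force: [0.3, -0.4, 0.2]
opening: 0.034
grip_force: 0.0
clock: 8.97
ee_pos: [0.5437, 0.1736, 0.2516]
ee_rot: [0.0, 0.993, -0.12, 0.004]
force: [0.7, 1.0, 0.8]
opening: 0.0344
grip_force: 0.0
```

```bash
python3 -m handwheel '[[0,0,0,0,0.025,0,0.2],[0,0,0,0,0.025,0,0.2],[0,0,0,0,0.025,0,0.2],[0,0,0,0,0.025,0,0.2],[0,0,0,0,0.025,0,0.2],[0,0,0,0,0.025,0,0.2],[0,0,0,0,0,0,0.2],[0,0,0,0,0,0,0.2]]'
python3 - <<'E'
from h import *
import pickle
c=cap('wrist','w3.png'); pickle.dump(c,open('w3.pkl','wb'))
t=pickle.load(open('top.pkl','rb'));print('tin_flat',onz(t,(372,303),.04))
s=arm.sense();r=rot(s['ee_rot']);print(s['ee_pos'],np.degrees(np.arctan2(r[1,1],r[0,1])))
E
```

```text
clock: 9.63
ee_pos: [0.5056, 0.0262, 0.2463]
ee_rot: [-0.0, 0.993, -0.121, 0.0]
force: [0.4, 0.8, -1.2]
opening: 0.0339
grip_force: 0.0
tin_flat [ 0.40772188 -0.04008223  0.04      ]
[0.50591176 0.02698957 0.24621238] -103.83497875794926
```

View pics/w3.png

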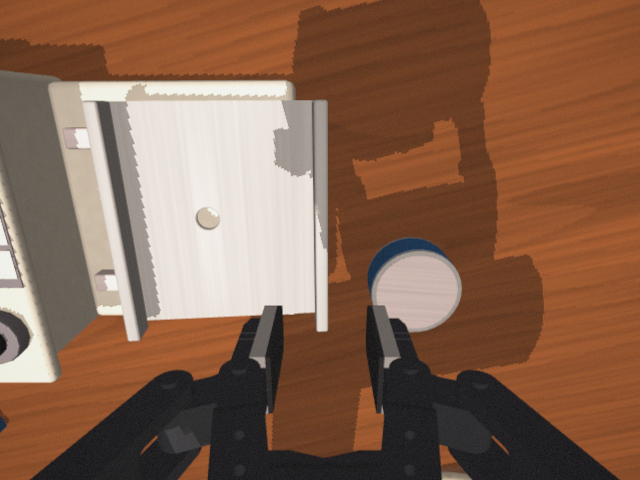

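The tray rests on the rails. Its -x rim is at columns 316-327, rows 100-330, square to the jaws, and the hole is at (208,218).

```bash
cat > loc.py <<'E'
from h import *
a=np.radians(76.1);sx=np.array([np.cos(a),np.sin(a)]);sy=np.array([-sx[1],sx[0]]);deck=np.array([.5400,.1639])-.015*sx
def sc(p): return np.round([(p[:2]-deck)@sx*1e3,(p[:2]-deck)@sy*1e3],1)
E
python3 - <<'E'
from loc import *
import pickle
c=pickle.load(open('w3.pkl','rb'))
p,q=onz(c,(321.5,101),.089),onz(c,(321.5,329),.089);print(sc(p),sc(q),np.linalg.norm(p-q),'ang',np.degrees(np.arctan2(*(p-q)[1::-1]))+90)
h=onz(c,(208,217.5),.066);print('hole',sc(h))
s=arm.sense();r=rot(s['ee_rot']);m=(p+q)/2;print(r.T@(m-s['ee_pos']), sc(np.array(s['ee_pos'])))
E
```

```text
[-126.2  -88.1] [-125.7   88.8] 0.17689328258667872 ang 75.94485892715453
hole [-34.4  -0.1]
[-1.76641139e-04 -8.37585453e-05  1.57212398e-01] [-126.1    0.2]
```

```bash
python3 -m handwheel '[[2.5,0,0,0,0,0,0.2],[2.5,0,0,0,0,0,0.2],[0,0,0,0,0.0031,0.035,0.2],[0,0,0,0,0.0031,0.035,0.2],[0,0,0,0,0.0031,0.035,0.2],[0,0,0,0,0.0027,0.031,0.2],[0,0,0,0,0.0017,0.02,0.2],[0,0,0,0,0,0.005,0.2]]' 25
python3 -m handwheel '[[0,0,0,0,0,0,1],[0,0,0,0,0,0,1],[0,0,0,0,0,0,1],[0,0,0,0,0,0,1],[0,0,0,0,0,0,1],[0,0,0,0,0,0,1],[0,0,0,0,0,0,1],[0,0,0,0,0,0,1]]' 25
python3 -c "
from loc import *
print(sc(np.array(arm.sense()['ee_pos'])))"
```

```text
clock: 10.35
ee_pos: [0.5046, 0.0285, 0.0815]
ee_rot: [-0.043, 0.992, -0.119, 0.003]
force: [-1.2, 0.7, 1.0]
opening: 0.0345
grip_force: 0.0
clock: 11.02
ee_pos: [0.5066, 0.0274, 0.085]
ee_rot: [-0.043, 0.992, -0.12, 0.006]
force: [-0.1, 0.3, 8.0]
opening: 0.0094
grip_force: 32.3
[-125.5   -0.4]
```

```bash
python3 -m handwheel '[[0,0,0,0,-0.005,0,1],[0,0,0,0,-0.006,0,1],[0,0,0,0,-0.006,0,1],[0,0,0,0,-0.006,0,1],[0,0,0,0,-0.005,0,1],[0,0,0,0,0,0,1],[0,0,0,0,0,0,1]]' 20
python3 -m handwheel '[[0.3,0,0,0,-0.005,0.0004,1],[0.3,0,0,0,-0.005,0.0004,1],[0,0,0,0,-0.004,0.0003,1],[0,0,0,0,0,0,1],[0,0,0,0,0,0,1]]' 20
python3 - <<'E'
from loc import *
c=cap('wrist','w4.png')
s=arm.sense();print(sc(np.array(s['ee_pos'])),s['ee_pos'],s['force'],s['grip_force'])
E
```

```text
clock: 11.6
ee_pos: [0.5133, 0.0548, 0.0875]
ee_rot: [-0.043, 0.992, -0.12, 0.006]
force: [-0.1, 2.7, 9.4]
opening: 0.0092
grip_force: 32.3
clock: 12.02
ee_pos: [0.5166, 0.0681, 0.0876]
ee_rot: [-0.048, 0.992, -0.12, 0.007]
force: [-0.2, -0.4, 9.1]
opening: 0.0093
grip_force: 32.4
[-83.6  -0.2] [0.51654308 0.06812202 0.08761354] [-0.04058746 -0.13738968  8.56204532] 32.353781405836344
```

View pics/w4.png

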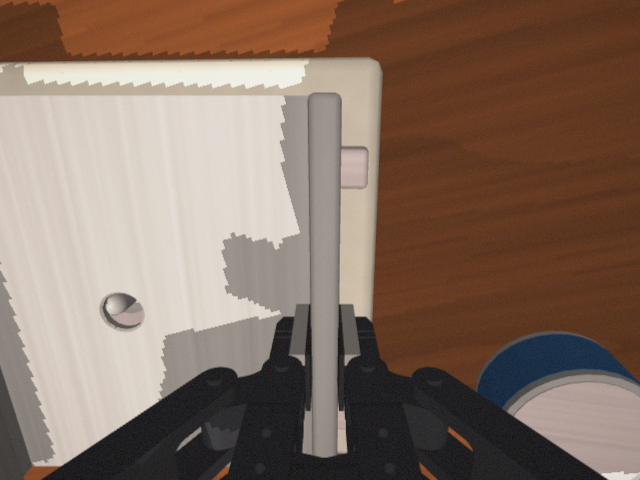

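The wrist view shows the hole at about (123,311), with the pin's ball appearing at its upper left, so a few mm remain. The slide is under way and the rim is parallel to the scale.

```bash
python3 - <<'E'
from loc import *
c=cap('wrist')
print('hole ',sc(onz(c,(123,311),.067)),'pin px',proj(c,(.5400,.1639,.065)),'ball seen',sc(onz(c,(121,303),.063)))
for i in [(312,95),(312,325),(341,95),(341,290)]: print(sc(onz(c,i,.093)))
cv2.imwrite('pics/c5.png',cv2.resize(c['color'][280:345,85:165,::-1],None,fx=7,fy=7,interpolation=cv2.INTER_CUBIC))
E
```

```text
hole  [7.3 0.7] pin px [109.00056257 306.67963606] ball seen [10.3 -1. ]
[-81.4 -88.4]
[-80.8 -13. ]
[-89.7 -88.4]
[-90.7 -27. ]
```

View pics/c5.png

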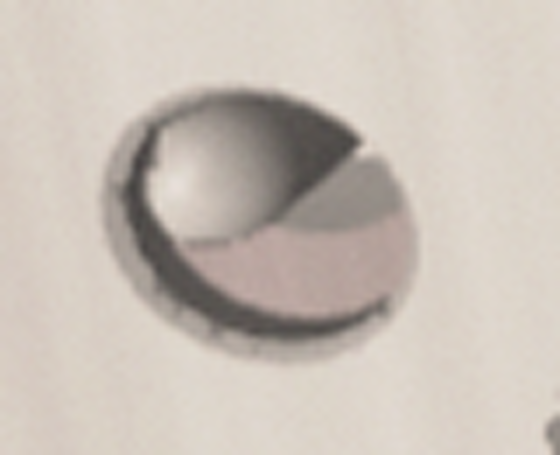

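The zoom shows the ball inside the hole. Allowing for the oblique view, it is centred laterally and about 6 mm ahead. I'll slide on, then level the tray.

```bash
python3 -m handwheel '[[0,0,0,0,-0.002,0.0002,1],[0,0,0,0,-0.002,0.0002,1],[0,0,0,0,-0.002,0.0002,1],[0,0,0,0,0,0,1],[0,0,0,0,0,0,1]]' 20
python3 -m handwheel '[[-1.4,0,0,0,-0.0007,0,1],[-1.4,0,0,0,-0.0007,0,1],[-1.4,0,0,0,-0.0007,0,1],[-1.4,0,0,0,-0.0005,0,1],[0,0,0,0,0,0,1],[0,0,0,0,0,0,1]]' 20
python3 - <<'E'
from loc import *
s=arm.sense();print(sc(np.array(s['ee_pos'])),s['ee_pos'],s['force'],s['ft_torque'],s['grip_force'],rot(s['ee_rot'])[:,1])
E
```

```text
clock: 12.53
ee_pos: [0.5179, 0.0737, 0.0876]
ee_rot: [-0.048, 0.992, -0.12, 0.006]
force: [-1.7, -5.8, 8.4]
opening: 0.009
grip_force: 32.9
clock: 13.03
ee_pos: [0.5185, 0.0768, 0.0875]
ee_rot: [-0.0, 0.993, -0.119, 0.001]
force: [0.3, 1.4, 5.5]
opening: 0.0094
grip_force: 31.8
[-74.7  -0.1] [0.51853678 0.07681339 0.08751386] [0.33302841 1.3872886  5.48554182] [ 0.15780747 -0.13554827 -0.03226876] 31.763548851013184 [-2.37263114e-01 -9.71445102e-01 -7.93217310e-04]
```

Level, at s=-74.7 as wanted. I'll release, rise and check.

```bash
python3 -m handwheel '[[0,0,0,0,0,0,0.6],[0,0,0,0,0,0,0.4],[0,0,0,0,0,0,0.3],[0,0,0,0,0,0,0.3],[0,0,0,0,0,0,0.3],[0,0,0,0,0,0,0.3]]'
python3 -m handwheel '[[0,0,0,0,0,-0.01,0.3],[0,0,0,0,0,-0.03,0.3],[0,0,0,0,0,-0.04,0.3],[0,0,0,0,0,-0.04,0.3],[0,0,0,0,0,-0.03,0.3],[0,0,0,0,0,0,0.3],[0,0,0,0,0,0,0.3]]'
python3 - <<'E'
from loc import *
import pickle
c=cap('wrist','w6.png'); pickle.dump(c,open('w6.pkl','wb'))
s=arm.sense();print(sc(np.array(s['ee_pos'])),s['ee_pos'])
print('pin',proj(c,(.54,.1639,.065)))
b=cap('scene','s6.png')['color'][...,::-1]
cv2.imwrite('pics/c6.png',np.hstack([cv2.resize(c['color'][...,::-1],(400,300)),cv2.resize(b[130:310,240:480],(400,300))]))
E
```

```text
clock: 13.53
ee_pos: [0.518, 0.0765, 0.0871]
ee_rot: [-0.0, 0.993, -0.12, -0.0]
force: [0.2, -0.4, -0.1]
opening: 0.0299
grip_force: 0.0
clock: 14.12
ee_pos: [0.5189, 0.0767, 0.2396]
ee_rot: [-0.0, 0.993, -0.12, 0.002]
force: [-0.2, 0.1, -0.6]
opening: 0.0298
grip_force: 0.0
[-75.    0.4] [0.51803709 0.07662383 0.23798125]
pin [209.90458891 221.0474869 ]
```

View pics/c6.png

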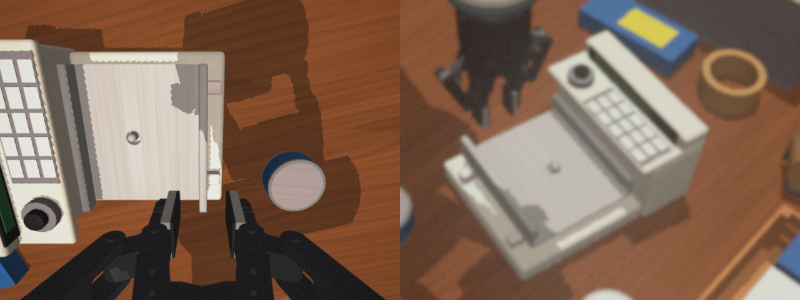

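The wrist half shows the hole around the pin at full-image pixel (213,221), with the rim straight. The scene half shows the tray flat on the rails under the panel. The zero key is at wrist pixel (62,345). I'll check the tray numerically and locate the key.

```bash
python3 - <<'E'
from loc import *
import pickle
c=pickle.load(open('w6.pkl','rb')); g=cv2.cvtColor(c['color'],cv2.COLOR_RGB2GRAY)
# rim width/length for height check, seam squareness
for v in (125,180,230,280):
    r=cv2.GaussianBlur(g,(5,5),0)[v].astype(int); d=np.diff(r); i=[300+k for k in np.argsort(-abs(d[300:350]))[:3]]; print(v,i,d[i])
p,q=onz(c,(326,104),.093),onz(c,(325,337),.093);print('rim',sc(p),sc(q),np.linalg.norm(p-q),np.degrees(np.arctan2(*(p-q)[1::-1]))+90)
print('hole',sc(onz(c,(213,220.5),.059)))
sub=g[310:385,20:110]; m=(sub<45).astype(np.uint8)
n,l,st,ce=cv2.connectedComponentsWithStats(m)
for k in range(1,n):
    if st[k,4]>60: print(st[k],ce[k]+[20,310],onz(c,ce[k]+[20,310],.136))
s=arm.sense();r=rot(s['ee_rot']);print(r.T@(np.array([.498,.2615,.2])-s['ee_pos']))
E
```

```text
125 [np.int64(332), np.int64(333), np.int64(331)] [18 12 11]
180 [np.int64(310), np.int64(311), np.int64(332)] [-23 -18  18]
230 [np.int64(347), np.int64(335), np.int64(329)] [-18  17 -16]
280 [np.int64(329), np.int64(335), np.int64(334)] [-19  18  17]
rim [-76.7 -87.5] [-76.5  88. ] 0.17548337297449376 76.02667512226415
hole [14.3  1.2]
[  0  24  12  51 335] [ 23.62985075 364.3641791 ] [0.48762463 0.29718424 0.136     ]
[ 18  25  39  34 924] [ 56.98268398 351.43614719] [0.49171422 0.27008102 0.136     ]
[-0.06302612 -0.17492576  0.03703753]
```

```bash
python3 -m handwheel '[[0,0,0,-0.009,-0.025,0,1],[0,0,0,-0.009,-0.025,0,1],[0,0,0,-0.009,-0.025,0,1],[0,0,0,-0.009,-0.025,0,1],[0,0,0,-0.009,-0.025,0,1],[0,0,0,-0.009,-0.025,0,1],[0,0,0,-0.009,-0.025,0,1],[0,0,0,0,0,0,1]]' 20
python3 - <<'E'
from loc import *
import pickle
c=cap('wrist','w7.png'); g=cv2.cvtColor(c['color'],cv2.COLOR_RGB2GRAY)
w=pickle.load(open('w6.pkl','rb'));t=pickle.load(open('top.pkl','rb'));w2=pickle.load(open('w2.pkl','rb'))
def tri(a,ua,b,ub):
    (e,d),(f,h)=ray(a,ua),ray(b,ub); k=np.linalg.lstsq(np.c_[d,-h],f-e,rcond=None)[0]; p,q=e+k[0]*d,f+k[1]*h; return (p+q)/2,np.linalg.norm(p-q)
gt=cv2.cvtColor(t['color'],cv2.COLOR_RGB2GRAY); m=(gt[255:275,242:264]<70).astype(np.uint8)
n,l,st,ce=cv2.connectedComponentsWithStats(m); k=1+st[1:,4].argmax(); ut=ce[k]+[242,255]; print(ut,st[k])
gw=cv2.cvtColor(w['color'],cv2.COLOR_RGB2GRAY)
print(tri(t,ut,w,(57,351.4)),onz(t,ut,.136),onz(t,ut,.140))
s=arm.sense();print(s['ee_pos'],s['opening']);print(proj(c,(.498,.2615,.136)))
# collar in w6 : mid grey
hsv=cv2.cvtColor(w['color'],cv2.COLOR_RGB2HSV)[310:385,20:110]
print(gw[320:385:5,25:110:5])
E
```

```text
clock: 14.88
ee_pos: [0.4973, 0.2651, 0.2357]
ee_rot: [0.0, 0.993, -0.119, -0.001]
force: [-0.4, -0.2, 0.1]
opening: -0.0001
grip_force: 0.0
[252.10169492 264.61016949] [ 6  6  9  9 59]
(array([0.49655524, 0.26072562, 0.14602733]), np.float64(0.00012711985724300022)) [0.49705519 0.26240607 0.136     ] [0.49687674 0.26175032 0.14      ]
[0.49747332 0.263223   0.23567197] 3.7074790147444325e-05
[327.8865113  250.57979912]
[[225 227 226 227 227 126  55  55  56  59  54  55 164 198 228 228 193]
 [225 225 227 226  72 123 135 131  94  58  59  57  57 110 210 229 203]
 [225 225 226 131 134 137 133 135 138 138 122  58  55  56 162 227 212]
 [163 224 191 134 132 127  42  59  82 126 140 144  57  52  52 215 220]
 [164 226 133 133  72  19  18  13  17  19 117 139 126  52  50 162 225]
 [156 224 131  88  36  41  42  37  27  16  32 140 138  57  53 212 227]
 [ 62 226 174  33  41  41  41  40  53  17  19 137 140  68  50 227 227]
 [ 19 159 223  40  36  37  39  44  43  24  17 133 138  67 191 226 227]
 [ 22 160 224  93  39  39  41  41  38  20 136 135 136 156 227 227 227]
 [ 15 101 216 224 139  38  37  39  35 133 135 136 181 228 228 227 228]
 [ 16  28 215 224 226 225 224 167 141 133 207 226 227 227 226 226 226]
 [ 19  12 224 224 223 225 224 226 225 226 226 226 225 227 226 226 226]
 [ 12 157 208 224 224 225 223 224 224 224 224 227 227 226 227 225 226]]
```

```bash
python3 -m handwheel '[[0,0,0,0,0.0018,0.02,1],[0,0,0,0,0,0.025,1],[0,0,0,0,0,0.015,1],[0,0,0,0,0,0.005,1],[0,0,0,0,0,0.005,1],[0,0,0,0,0,0,1],[0,0,0,0,0,0,1]]'
python3 -m handwheel '[[0,0,0,0,0,0.002,1],[0,0,0,0,0,0.002,1],[0,0,0,0,0,0,1],[0,0,0,0,0,0,1]]'
python3 -m handwheel '[[0,0,0,0,0,0.002,1],[0,0,0,0,0,0.0,1],[0,0,0,0,0,0,1]]'
```

```text
clock: 15.52
ee_pos: [0.4984, 0.2596, 0.1676]
ee_rot: [-0.0, 0.993, -0.12, 0.0]
force: [-1.0, -1.1, 1.1]
opening: -0.0003
grip_force: 0.6
clock: 15.85
ee_pos: [0.4986, 0.2599, 0.1636]
ee_rot: [-0.0, 0.993, -0.12, 0.001]
force: [2.1, -0.7, 3.1]
opening: -0.0
grip_force: 1.7
clock: 16.1
ee_pos: [0.4987, 0.2599, 0.1626]
ee_rot: [-0.0, 0.993, -0.12, 0.001]
force: [-2.6, -4.5, 24.7]
opening: 0.0002
grip_force: 12.2
```

```bash
python3 -m handwheel '[[0,0,0,0,0,-0.01,1],[0,0,0,0,0,-0.03,1],[0,0,0,0,0,-0.04,1],[0,0,0,0,0,-0.03,1],[0,0,0,0,0,0,1],[0,0,0,0,0,0,1],[0,0,0,0,0,0,1]]'
python3 - <<'E'
from loc import *
import pickle
c=cap('top','t8.png');a=pickle.load(open('top.pkl','rb'))['color'];b=c['color']
d=cv2.absdiff(a,b).max(2)>60
# bystander patches: tins, jar, packets, tape, flat tin, tray
for n,(u,v) in dict(tallb=(353,170),talla=(390,167),jar=(425,177),cereal=(470,185),flat=(372,303),tape=(168,223),pasta=(168,290)).items(): print(n,d[v-20:v+20,u-20:u+20].mean().round(3))
g=b[...,:]; h=proj(c,(.54,.1639,.062));print('pin px',h)
x,y=h.round().astype(int);print(cv2.cvtColor(b,cv2.COLOR_RGB2GRAY)[y-5:y+6,x-6:x+7])
print(arm.sense()['force'],arm.sense()['ee_pos'])
E
```

```text
clock: 16.68
ee_pos: [0.4977, 0.2597, 0.2707]
ee_rot: [0.0, 0.993, -0.12, -0.0]
force: [0.6, 0.6, -0.6]
opening: 0.0003
grip_force: 0.0
tallb 0.0
talla 0.0
jar 0.0
cereal 0.0
flat 0.165
tape 0.499
pasta 0.792
pin px [294.96555531 250.31062932]
[[146 143 146 149 147 150 149 146 146 147 149 146 139]
 [147 145 144 144 150 152 156 150 149 145 146 138 133]
 [145 145 149 149 150 133 129 135 137 148 140 167 225]
 [145 145 151 147 128 104 115 134 142 131 168 226 234]
 [147 145 147 129 100 119 123 122 127 139 176 233 230]
 [145 147 147 129 116 142 146 115 110 149 179 233 227]
 [143 147 146 138 119 133 136 114 103 156 191 233 228]
 [147 149 143 138 136 107 101  87 126 156 193 230 227]
 [144 147 150 147 145 139 129 142 154 188 227 232 226]
 [146 143 150 151 150 144 131 138 167 233 229 229 225]
 [147 148 152 154 153 145 141 137 174 237 229 228 227]]
[ 0.35391934  0.24785008 -1.03569342] [0.4974715  0.25966459 0.27014241]
```

```bash
python3 -c "
from cell import arm
print(arm.close_job())"
```

```text
the job is handed in; nothing more can be done
None
```

I handed the job in at about 17 s of robot time. The tray measured square to the scale, with its hole over the locating pin and lying flat on the rails. I then pushed the zero key down about 5 mm until it met a hard stop at 25 N, which I took as full travel. I never touched the tins, jar, packets or tape roll, but in the last picture I could only confirm the tall tins, jar and cereal packet as unmoved. The arm or shadows got in the way for the flat tin, tape and pasta.

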